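# Check a jack screw's thread with the pitch comb leaf

### The job

Take the pitch leaf with the yellow handle out of its rack and feel its teeth into the thread near the middle of the jack screw, upright and in line with the screw, until it sits flat and fully home on the crests; press it there lightly for a second. Be gentle: pushing the leaf on the thread with more than 20 N spoils it. Then stand it back in its empty rack slot, let go, and leave everything else where it is.

Things in the scene. Friction and masses are not known exactly. Their poses are not given: they have to be found in the camera images.
- screw: coarse jack screw, bright crests on a dark core, lying level on a grey sprung rest with blue saddles. Origin on its axis at mid-length; y along the axis, z up. Square thread: 70 mm outside diameter, 52 mm root diameter, pitch 16 mm, 12 crests (about 190 mm of thread about the middle); grooves 8.4 mm wide and 9 mm deep, crests 7.6 mm wide, flanks upright. Core ends 176 mm either side
- screw_top (a point): point 35 mm above the screw's axis at mid-length: the height of the crest tops. WHERE ALONG THE AXIS the crests and grooves lie changes every time, over 11 mm of the 16 mm pitch, and no pose gives it: see it or feel for it. From above the grooves run 3 degrees off square to the axis
- rest: fixed grey rest under the screw, base plate 130 x 360 mm, origin at its underside's centre, 90 mm under the unloaded screw's axis; y along the screw. Its two spring cans (y = +-142 mm) let the screw give straight down under a push: it starts to sink at about 2 N, then takes 3 N per mm, to a hard stop at 10 mm, and rises when let go. The screw does not move sideways or turn
- leaf: the 16 mm pitch comb leaf, metal with a YELLOW handle: plate 64 mm long (x) and 10 mm thick (y) with 4 teeth pointing down (-z) at x = -24, -8, 8, 24 mm. Teeth 8 mm long, 6 mm wide, straight. Origin at the middle of the plane of the tooth tips, z up. Plate z = 8 to 30 mm, handle (36 mm long, 12 mm thick) z = 30 to 56 mm. Starts teeth down in a rack slot
- leaf_seat (a point): point on the leaf between its two middle teeth, on the plate's lower edge, 8 mm above the tooth tips. When the leaf is fully home this edge lies on the thread crests, 35 mm over the screw's axis; standing on the crests it is 8 mm higher
- leaf_grip (a point): where to grip the leaf: middle of its handle and upper plate, 41 mm above the tooth tips; fingers close along the leaf's y (12 mm)
- leaf_fine: the other comb leaf, of finer pitch, same outside shape but RED handle and 6 teeth; stands in the other slot; bystander, to be left where it is. Origin at the middle of the plane of the tooth tips
- rack: fixed black leaf rack, 88 x 130 mm, 22 mm high, with two slots running along its x, centred at y = +37.5 and -37.5 mm. Each slot is 68 mm long (x), 13 mm wide (y), 18 mm deep with its floor 4 mm above the origin. Origin at the centre of its underside
- sleeve: dark steel coupling sleeve standing on end, 60 mm across, 55 mm high; bystander; origin at the centre of its underside
- bush: brass bush standing on end, 42 mm across, 30 mm high; bystander; origin at the centre of its underside
- grease: green grease can with a white lid, 72 mm across, 110 mm high; bystander; origin at the centre of its underside
- wrench: steel wrench lying flat; bystander; its x axis runs along it
- driver: screwdriver lying flat; bystander; its x axis runs along it
- cone: turned steel centre cone, 48 mm across, 50 mm high; bystander; origin at the centre of its underside
There are look-alikes about, which are no part of the job. Leave any turquoise look-alike of the leaf alone.

How it is judged:
By the outcome, as a careful person would: the job done as asked, in the order asked, and still so for the second after the job is handed in, with the robot touching nothing.
It also fails if it takes over 61 s, if anything falls off the work surface, if the arm or the gripper's body presses on something with over 40 N, if the wrist force passes 120 N, or if a joint passes its speed limit or range.

### The arm

A 6-joint arm with a two-finger parallel gripper is mounted at the origin on the work surface. World frame = base frame: x ahead of the robot, y to its left, z up, the work surface at z = 0. Lengths are in m, angles in degrees, forces in N, time in s.
With the tool pointing down it reaches from about 0.25 to 0.8 m from the base axis. Payload 3.9 kg.
Tool frame: the origin (TCP) lies midway between the tips of the shut fingers; the grasp point (between the pads) lies 19 mm behind it; z points along the fingers, y is the line along which they close (so a half turn about z gives the same grasp; the last joint's range is limited). The gripper opens to 85 mm and grips with 20 to 120 N. Pads are 22 mm wide; open, the fingers measure 114 mm over their backs; the gripper's body (76 mm by 85 mm) begins 54 mm behind the grasp point. The pads swing forward as they close: fully open they stand 13 mm farther back than shut.
Start: joints at [71.219, 14.897, -7.913, 67.191, 0, 90], TCP at [0.169, 0.497, 0.231] pointing down, gripper open.
Joint ranges: [-159.42, 159.42], [-47.68, 98.78], [-73.54, 78.23], [-108.79, 121.32], [-90, 84.71], [-180, 180]. Speed limits (degrees/s): [147.25, 147.25, 180, 180, 180, 180].

### API

Orientations are given as a 3x3 rotation matrix whose columns are the frame's x, y, z axes.
In Python, from cell import status, eyes, job gives the robot as it stands. The module is installed in compiled form; this text tells all that it offers.
- The arm moves only by the tool servo_tool, never from a script. Its argument "motion" is a list of rows, each an object of numbers: "dx", "dy", "dz": the shift along the world's x, y, z in mm; "wx", "wy", "wz": the turn, a rotation vector about the world's x, y, z in degrees. A call has 1 to 12 rows; each row shifts and turns the commanded pose from where the row before left it; what a row does not reach is not made up. A row lasts 1/12 s, in which the tool goes at most 41.7 mm and 7.16 degrees, less where a joint would pass 70% of its speed; a pose out of reach is approached as far as the arm can. A call is refused whole if a number of a shift passes 41.7 or a number of a turn 7.16, either way. A call with a gripper value outside its range is refused whole. "jaw" is the opening, from 0 (shut) to 1 (fully open), set as the call begins (left out, the last holds). The fingers move at their own pace and stop on an object; "newtons" is the grip in N (left out, the last holds). Time passes only in rows, so rows that do not move let the fingers close. It gives the time, the measured TCP pose, the force, the opening and the grip force at its end, in the units of the state.
- status.get_state(): the state, without advancing time (a new reading comes with each control period).
- eyes.get_image(name): name is "scene" or "side" or "wrist"; returns the picture (400x640x3 uint8, blue, green, red); there is no depth.
- eyes.camera_info(name): a dict with "fovy" (degrees; the focal length in pixels is half the picture's height over the tangent of half this angle, whatever the lens; pixels are square), "cx", "cy" (the principal point, pixels), "view" (4x4, takes a point from world to camera coordinates). Camera axes: x right, y down, z forward; pixel columns grow to the right and rows downward; lengths in m; the calibration is good to about 2 mm. A picture is of the moment at which its call begins: read the wrist's pose just before it. camera_info takes no time and is no camera call; for the wrist camera it gives the pose at the moment of the call.
- job.finish_job(): hands the job in; it is judged then, once.
Trained networks look in the newest picture that a camera, given by its name, has taken for a name from the list of things; names that differ only in an ending like _2 or _b are one class to them, and where a whole thing is asked for, a point or a joint stands for the part that bears it (a point fixed in the world has none). Each returns a list of dicts, best first, with "conf" (0 to 1); they miss things now and then, are a little off and sometimes report something else, mostly with a low value. They report only what shows in the picture. A call takes as long as a camera call. They do not tell look-alikes from the thing itself.
- eyes.boxes_of(camera, target): "extent" ([left, top, width, height] in pixels, round what is visible of it).
- eyes.cut_out(camera, target): "mask" (400x640 bool, what is visible of it) and "extent" ([left, top, width, height] in pixels, round what is visible of it).
- eyes.tip_of(camera, target): "at" ([column, row] in pixels: a listed point, or the origin of a listed thing).
The state is a dict: "time_s": time; "joint_pos": joint angles; "joint_vel": joint speeds; "joint_efforts": joint torques, N m; "position": TCP position; "tool_rot": TCP orientation; "contact_force": force on the tool from outside, world axes, zero at the start; "wrist_torque": the same for the moment, N m; "grip_width": finger opening in m; "gripper_force": force on a finger pad.
Only numpy, scipy, OpenCV 4.12 (cv2) and the standard library are available. Lean on these libraries where they do the work, as an engineer would, in place of code of your own. Each camera call takes 0.05 s, during which the arm holds its last target. There are 200 camera calls.

## Working session

There is one attempt and no reset: what is moved stays moved. The work goes in short steps, Python scripts to look and compute and a tool call to move; the robot and the scene stay as the last step left them, time stands still between calls to the robot, and variables do not carry over. Pictures are saved under pics/ and viewed, at most 13 in all, crops included, and the job is handed in when it is done.

Besides the shell and the picture viewer there is one more tool, called after ">>>" in YAML: its name, and indented under it one key for each argument. servo_tool: Moves the arm, as the interface text tells. Its arguments: {"type":"object","properties":{"motion":{"type":"array"},"jaw":{"type":"number"},"newtons":{"type":"number"}},"required":["motion"]}

```bash
mkdir -p pics; cat > h.py <<'E'
import numpy as np, cv2
from cell import status, eyes, job
def cam(n):
    i=eyes.camera_info(n); f=200/np.tan(np.radians(i['fovy'])/2)
    return f,i['cx'],i['cy'],np.array(i['view'])
def ray(c,p):
    f,cx,cy,V=c; R=V[:3,:3]; t=V[:3,3]
    d=R.T@np.array([(p[0]-cx)/f,(p[1]-cy)/f,1]); return -R.T@t,d
def atz(c,p,z):
    o,d=ray(c,p); return o+d*(z-o[2])/d[2]
def proj(c,X):
    f,cx,cy,V=c; q=V[:3,:3]@np.array(X)+V[:3,3]; return np.array([cx+f*q[0]/q[2],cy+f*q[1]/q[2]])
def tri(cs,ps):
    A=np.zeros((3,3));b=np.zeros(3)
    for c,p in zip(cs,ps):
        o,d=ray(c,p); d/=np.linalg.norm(d); M=np.eye(3)-np.outer(d,d); A+=M;b+=M@o
    return np.linalg.solve(A,b)
E
python3 - <<'E'
from h import *
s=status.get_state(); print(s['time_s'],s['position'],s['contact_force'],s['grip_width'])
for n in ['scene','side','wrist']:
    im=eyes.get_image(n); cv2.imwrite(f'pics/{n}0.png',im)
    print(n,eyes.camera_info(n))
    for t in ['leaf','leaf_grip','leaf_seat','leaf_fine','rack','screw','screw_top','rest']:
        print(n,t,[(np.round(r['at']).tolist(),round(r['conf'],2)) for r in eyes.tip_of(n,t)[:3]])
E
```

```text
0.0 [0.16882438 0.49639615 0.23046954] [ 0.44798074 -0.03890037 -0.30114078] 0.0851853162568685
scene {'fovy': 46.110550881189994, 'cx': 336.09518957114204, 'cy': 202.7741036625124, 'view': array([[ 0.33383898,  0.94242849,  0.01949548, -0.23313478],
       [ 0.47969285, -0.15204645, -0.8641624 , -0.1596468 ],
       [-0.81144705,  0.29784293, -0.50283524,  1.57890362],
       [ 0.        ,  0.        ,  0.        ,  1.        ]])}
scene leaf [([449.0, 242.0], 0.93), ([406.0, 221.0], 0.7), ([380.0, 242.0], 0.59)]
scene leaf_grip [([450.0, 230.0], 0.91), ([377.0, 229.0], 0.82), ([409.0, 209.0], 0.68)]
scene leaf_seat [([451.0, 241.0], 0.89), ([408.0, 220.0], 0.69), ([377.0, 241.0], 0.56)]
scene leaf_fine [([426.0, 215.0], 0.69)]
scene rack [([413.0, 221.0], 0.76)]
scene screw [([241.0, 241.0], 0.56)]
scene screw_top [([244.0, 228.0], 0.77)]
scene rest [([247.0, 273.0], 0.68), ([406.0, 209.0], 0.61)]
side {'fovy': 44.00879982105312, 'cx': 319.51345114363414, 'cy': 197.96222224587032, 'view': array([[ 0.98684698, -0.16012497,  0.02220418, -0.58303127],
       [-0.07026456, -0.54856975, 
[... 465 characters left out ...]
 0.34)]
side rack [([277.0, 180.0], 0.56)]
side screw []
side screw_top [([348.0, 264.0], 0.69)]
side rest [([343.0, 314.0], 0.86)]
wrist {'fovy': 61.17084235435484, 'cx': 317.25756839879654, 'cy': 191.77554351532368, 'view': array([[ 3.21138163e-01,  9.47031959e-01, -8.65441922e-04,
        -5.23292106e-01],
       [ 9.06508485e-01, -3.07131950e-01,  2.89676253e-01,
        -3.83279298e-02],
       [ 2.74066864e-01, -9.38106303e-02, -9.57124297e-01,
         3.77989348e-01],
       [ 0.00000000e+00,  0.00000000e+00,  0.00000000e+00,
         1.00000000e+00]])}
wrist leaf []
wrist leaf_grip []
wrist leaf_seat []
wrist leaf_fine []
wrist rack []
wrist screw []
wrist screw_top []
wrist rest []
```

View pics/scene0.png

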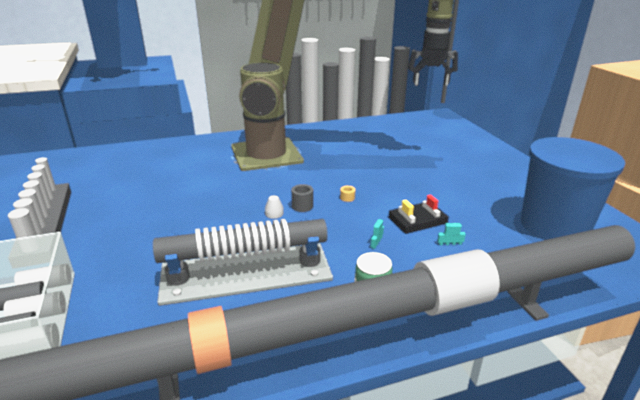

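View pics/side0.png

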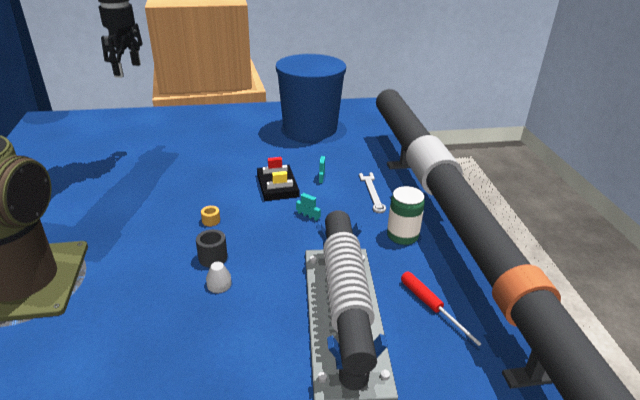

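View pics/wrist0.png

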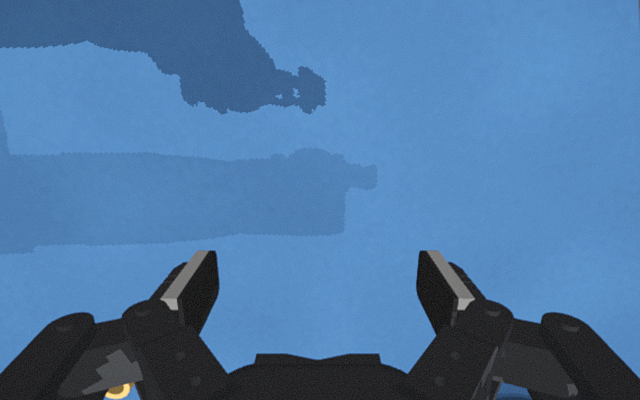

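The scene picture shows the yellow leaf in the rack at about (407,208), the red one at (432,203), and turquoise look-alikes at (377,233) and (451,235). In the side picture yellow is at (280,178), red at (275,162), and turquoise at (308,205) and (321,168). The screw spans about (155..325, 240) in the scene picture. The wrist picture shows only bare table. By the description, the one I want is the yellow leaf in the rack.

```bash
python3 - <<'E'
from h import *
cs=[cam('scene'),cam('side')]
ims=[cv2.imread('pics/scene0.png'),cv2.imread('pics/side0.png')]
roi=[(385,190,450,235),(250,148,305,205)]
P={}
for k,(lo,hi) in dict(yellow=((22,120,120),(35,255,255)),red=((0,150,110),(8,255,255))).items():
    ps=[]
    for im,r in zip(ims,roi):
        m=cv2.inRange(cv2.cvtColor(im,cv2.COLOR_BGR2HSV),lo,hi)
        mm=np.zeros_like(m); mm[r[1]:r[3],r[0]:r[2]]=m[r[1]:r[3],r[0]:r[2]]
        ys,xs=np.nonzero(mm); ps.append((xs.mean(),ys.mean())); print(k,len(xs),ps[-1],xs.min(),xs.max(),ys.min(),ys.max())
    X=tri(cs,ps); P[k]=X; print(k,X*1000,[proj(c,X)-p for c,p in zip(cs,ps)])
d=P['yellow']-P['red']; print('rack y dir yaw',np.degrees(np.arctan2(d[1],d[0])),np.linalg.norm(d))
print('screw_top',tri(cs,[(244,228),(348,264)])*1000)
print('rest',tri(cs,[(247,273),(343,314)])*1000)
# screw ends crude: axis ends pixels
print('screw ends', atz(cs[0],(158,250),.1), atz(cs[0],(324,231),.1))
s=status.get_state(); R=np.array(s['tool_rot']);print(R)
V=cam('wrist')[3]; C=-V[:3,:3].T@V[:3,3]; print('cam in tool',R.T@(C-np.array(s['position'])),'\n',R.T@V[:3,:3].T)
a=cv2.resize(ims[0][180:260,345:480],None,fx=5,fy=5,interpolation=cv2.INTER_CUBIC)
cv2.imwrite('pics/crop0.png',a)
E
```

```text
yellow 92 (np.float64(407.64130434782606), np.float64(208.4673913043478)) 402 413 202 214
yellow 153 (np.float64(279.359477124183), np.float64(176.79738562091504)) 272 286 171 182
yellow [529.67293491 252.62494185  47.9032019 ] [array([-0.0155572 ,  0.03315009]), array([-0.01202387, -0.03573766])]
red 84 (np.float64(431.60714285714283), np.float64(202.08333333333334)) 427 436 196 208
red 111 (np.float64(274.5765765765766), np.float64(162.61261261261262)) 269 281 158 167
red [523.65223986 324.6536291   49.53927489] [array([-0.20565574,  0.45041202]), array([-0.14995892, -0.4744284 ])]
rack y dir yaw -85.22189861924761 0.07229839065426796
screw_top [ 609.20428454 -173.25022777  123.03999791]
rest [ 606.00863298 -175.41998141    3.54780538]
screw ends [ 0.60032653 -0.34487433  0.1       ] [ 0.63687392 -0.0078645   0.1       ]
[[-9.46761900e-01  3.21934628e-01  1.95198205e-05]
 [ 3.21934628e-01  9.46761900e-01  6.46422800e-06]
 [-1.63995635e-05  1.24041909e-05 -1.00000000e+00]]
cam in tool [ 0.07326141 -0.00144648 -0.14112329] 
 [[ 8.40914626e-04 -9.57128937e-01 -2.89660991e-01]
 [ 9.99999233e-01  1.06837500e-03 -6.27142260e-04]
 [ 9.09722567e-04 -2.89660242e-01  9.57129101e-01]]
```

View pics/crop0.png

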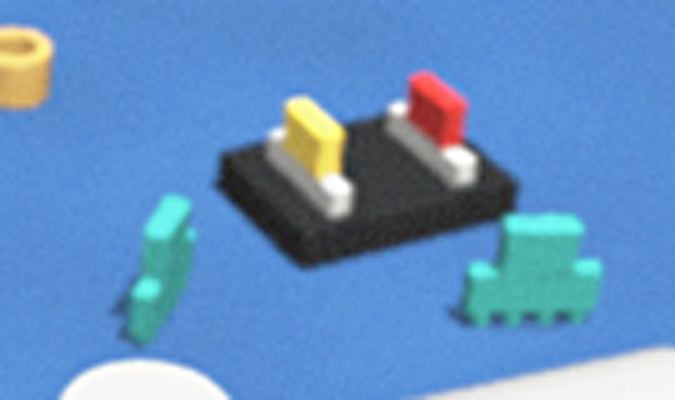

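The crop confirms it: the yellow-handled metal leaf stands in the left-front rack slot, with red in the other slot and the turquoise copies on the table. Next I'll go above the rack.

>>> servo_tool:
  motion:
    - {"dx":28,"dy":-19,"dz":-2,"wz":2}
    - {"dx":28,"dy":-19,"dz":-2,"wz":2}
    - {"dx":28,"dy":-19,"dz":-2,"wz":2}
    - {"dx":28,"dy":-19,"dz":-2,"wz":2}
    - {"dx":28,"dy":-19,"dz":-2,"wz":2}
    - {"dx":28,"dy":-19,"dz":-2,"wz":2}
    - {"dx":28,"dy":-19,"dz":-2,"wz":2}
    - {"dx":28,"dy":-19,"dz":-2,"wz":2}
    - {"dx":28,"dy":-19,"dz":-2,"wz":2}
    - {"dx":28,"dy":-19,"dz":-2,"wz":2}
    - {"dx":28,"dy":-19,"dz":-2,"wz":2}
    - {"dx":28,"dy":-19,"dz":-2,"wz":1.6}
  jaw: 1

```text
schema error: expected keys dx, dy, dz, wx, wy, wz
```

>>> servo_tool:
  motion:
    - {"dx":0}
    - {"dx":0}
    - {"dx":0}

```text
schema error: expected keys dx, dy, dz, wx, wy, wz
```

```bash
python3 - <<'E'
from h import *
s=status.get_state(); print(s['time_s'],s['position'],s['joint_pos'],s['contact_force'])
R=np.array(s['tool_rot']); print(R.round(3))
c=cam('wrist'); im=eyes.get_image('wrist'); cv2.imwrite('pics/w1.png',im)
for t in ['leaf','leaf_grip','leaf_fine','rack']:
    print(t,[(np.round(r['at'],1).tolist(),round(r['conf'],2)) for r in eyes.tip_of('wrist',t)[:3]])
h=cv2.cvtColor(im,cv2.COLOR_BGR2HSV)
for k,(lo,hi) in dict(yellow=((20,100,100),(36,255,255)),red=((0,150,110),(8,255,255))).items():
    m=cv2.inRange(h,lo,hi); n,l,st,ce=cv2.connectedComponentsWithStats(m)
    for i in np.argsort(-st[1:,4])[:2]+1: print(k,st[i],ce[i],'at z=50',atz(c,ce[i],.05)*1000)
E
```

```text
1.35 [0.16902869 0.49704676 0.23129484] [ 7.12191518e+01  1.48974613e+01 -7.91320483e+00  6.71886231e+01
 -9.39614797e-04  8.99991152e+01] [-0.48218952 -1.02461567 -1.52751035]
[[-0.947  0.322  0.   ]
 [ 0.322  0.947  0.   ]
 [-0.     0.    -1.   ]]
leaf []
leaf_grip []
leaf_fine []
rack []
yellow [106 383  27  15 205] [118.96097561 391.14146341] at z=50 [353.53118216 178.85825978  50.        ]
```

View pics/w1.png

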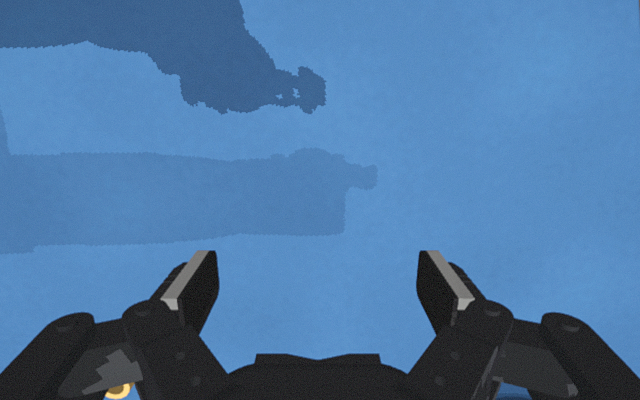

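The moves were refused because every row needs all six keys, so the picture still shows bare table. I'll send the move again in full.

>>> servo_tool:
  motion:
    - {"dx":28,"dy":-19,"dz":-2,"wx":0,"wy":0,"wz":2}
    - {"dx":28,"dy":-19,"dz":-2,"wx":0,"wy":0,"wz":2}
    - {"dx":28,"dy":-19,"dz":-2,"wx":0,"wy":0,"wz":2}
    - {"dx":28,"dy":-19,"dz":-2,"wx":0,"wy":0,"wz":2}
    - {"dx":28,"dy":-19,"dz":-2,"wx":0,"wy":0,"wz":2}
    - {"dx":28,"dy":-19,"dz":-2,"wx":0,"wy":0,"wz":2}
    - {"dx":28,"dy":-19,"dz":-2,"wx":0,"wy":0,"wz":2}
    - {"dx":28,"dy":-19,"dz":-2,"wx":0,"wy":0,"wz":2}
    - {"dx":28,"dy":-19,"dz":-2,"wx":0,"wy":0,"wz":2}
    - {"dx":28,"dy":-19,"dz":-2,"wx":0,"wy":0,"wz":2}
    - {"dx":28,"dy":-19,"dz":-2,"wx":0,"wy":0,"wz":2}
    - {"dx":28,"dy":-19,"dz":-2,"wx":0,"wy":0,"wz":1.6}
  jaw: 1

```text
time_s: 2.6
position: [0.5063, 0.2679, 0.2073]
tool_rot: [[-0.996, -0.085, 0.0], [-0.085, 0.996, 0.0], [-0.0, 0.0, -1.0]]
contact_force: [-0.1, 0.6, -0.1]
grip_width: 0.0857
gripper_force: 0.0
```

>>> servo_tool:
  motion:
    - {"dx":0,"dy":0,"dz":0,"wx":0,"wy":0,"wz":0}
    - {"dx":0,"dy":0,"dz":0,"wx":0,"wy":0,"wz":0}

```text
time_s: 2.77
position: [0.5062, 0.2679, 0.2068]
tool_rot: [[-0.997, -0.081, -0.001], [-0.081, 0.997, -0.0], [0.001, -0.0, -1.0]]
contact_force: [0.2, 1.3, -0.1]
grip_width: 0.0852
gripper_force: 0.0
```

```bash
python3 - <<'E'
from h import *
s=status.get_state(); print(s['time_s'],s['position'],s['joint_pos'],s['contact_force'])
R=np.array(s['tool_rot']); print(R.round(3))
c=cam('wrist'); im=eyes.get_image('wrist'); cv2.imwrite('pics/w2.png',im)
h=cv2.cvtColor(im,cv2.COLOR_BGR2HSV)
for k,(lo,hi) in dict(yellow=((20,100,100),(36,255,255)),red=((0,150,110),(8,255,255))).items():
    m=cv2.inRange(h,lo,hi); n,l,st,ce=cv2.connectedComponentsWithStats(m)
    for i in np.argsort(-st[1:,4])[:2]+1: print(k,st[i],ce[i],'at z=50',atz(c,ce[i],.05)*1000)
E
```

```text
2.7667 [0.50621374 0.26789804 0.20680927] [ 2.78823895e+01  2.02167839e+01 -3.89816925e+00  6.59132539e+01
  1.11967354e-02  2.32585298e+01] [ 0.17253168  1.33517857 -0.13375849]
[[-0.997 -0.081 -0.001]
 [-0.081  0.997 -0.   ]
 [ 0.001 -0.    -1.   ]]
yellow [290 175  16  45 656] [297.85670732 196.89786585] at z=50 [528.7675329  249.99991846  50.        ]
yellow [176   0  52  22 585] [202.55555556   9.0957265 ] at z=50 [379.31953661 164.71682216  50.        ]
red [370 177  19  43 570] [378.99824561 194.95087719] at z=50 [520.76788895 324.46089624  50.        ]
red [  0 332   2   9  12] [2.50000000e-01 3.35916667e+02] at z=50 [708.31394795 -53.42497173  50.        ]
```

View pics/w2.png

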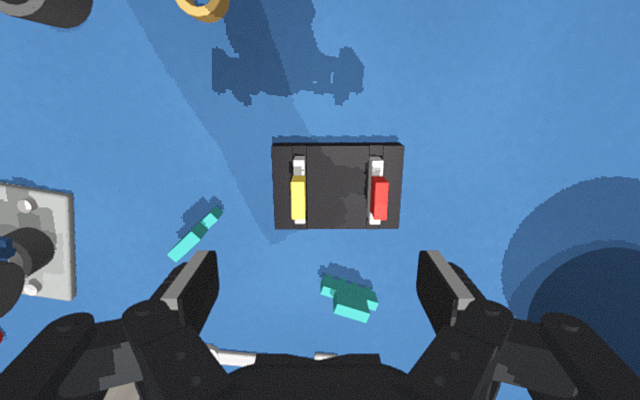

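The wrist picture shows the yellow handle at (298,197) and the red one at (379,195) in the black rack (273..404, 143..229). The turquoise copies are at (195,235) and (350,298). I'll get the rack yaw and the leaf position precisely.

```bash
cat > rk.py <<'E'
from h import *
def rackfit(im,c):
    g=im.max(axis=2); m=((g<75)*255).astype(np.uint8)
    n,l,st,ce=cv2.connectedComponentsWithStats(m)
    # component containing point around rack
    ctr=proj(c,[.527,.287,.022]).astype(int)
    i=l[ctr[1],ctr[0]]; M=(l==i).astype(np.uint8)
    cn=max(cv2.findContours(M,0,1)[0],key=cv2.contourArea)[:,0]
    hull=cv2.convexHull(cn)[:,0]
    P=np.array([atz(c,p,.022)[:2]*1000 for p in hull],np.float32)
    return cv2.minAreaRect(P),st[i]
def band(im,c,lo,hi,z):
    m=cv2.inRange(cv2.cvtColor(im,cv2.COLOR_BGR2HSV),lo,hi)
    n,l,st,ce=cv2.connectedComponentsWithStats(m)
    best=min(range(1,n),key=lambda i:np.linalg.norm(ce[i]-proj(c,[.529,.251,.05])) if st[i,4]>100 else 1e9)
    P=np.array([atz(c,(x,y),z)[:2]*1000 for y,x in np.argwhere(l==best)],np.float32)
    return cv2.minAreaRect(P),P.mean(0)
E
cat > m1.py <<'E'
from rk import *
import sys
s=status.get_state(); c=cam('wrist'); im=eyes.get_image('wrist'); cv2.imwrite(sys.argv[1],im)
print(s['time_s'],s['position'],np.degrees(np.arctan2(s['tool_rot'][1][1],s['tool_rot'][0][1])))
print(rackfit(im,c)); print(band(im,c,(20,100,100),(36,255,255),.06))
E
python3 m1.py pics/w3.png
python3 - <<'E'
from h import *
c=cam('wrist'); im=cv2.imread('pics/w3.png')
# screw axis from scene: dark core edges vs. bright crest mask
cs=cam('scene'); s=cv2.imread('pics/scene0.png')
m=(s.min(axis=2)>170).astype(np.uint8); m[:215]=0; m[262:]=0; m[:,:185]=0; m[:,295:]=0
ys,xs=np.nonzero(m); print(xs.min(),xs.max(),ys.min(),ys.max(),len(xs))
E
```

```text
2.8167 [0.50511406 0.26860418 0.20699215] 94.72055663118172
(((557.1790771484375, 275.04864501953125), (402.8811340332031, 768.1422119140625), 4.490392684936523), array([     0,      0,    640,    400, 206404], dtype=int32))
(((526.0369262695312, 250.035400390625), (41.36129379272461, 13.320202827453613), 4.122751712799072), array([525.6784 , 250.32324], dtype=float32))
185 294 215 261 1774
```

>>> servo_tool:
  motion:
    - {"dx":6,"dy":-4.5,"dz":-21,"wx":0,"wy":0,"wz":0}
    - {"dx":6,"dy":-4.5,"dz":-21,"wx":0,"wy":0,"wz":0}
    - {"dx":6,"dy":-4.5,"dz":-21,"wx":0,"wy":0,"wz":0}
    - {"dx":5,"dy":-4.5,"dz":-20,"wx":0,"wy":0,"wz":0}
    - {"dx":0,"dy":0,"dz":0,"wx":0,"wy":0,"wz":0}
    - {"dx":0,"dy":0,"dz":0,"wx":0,"wy":0,"wz":0}
  jaw: 0.55
  newtons: 60

```text
time_s: 3.37
position: [0.5261, 0.2514, 0.1237]
tool_rot: [[-0.996, -0.085, -0.003], [-0.085, 0.996, -0.001], [0.003, -0.001, -1.0]]
contact_force: [0.3, 0.5, 0.6]
grip_width: 0.0472
gripper_force: 0.0
```

```bash
python3 m1.py pics/w4.png; python3 - <<'E'
from h import *
im=cv2.imread('pics/w4.png'); c=cam('wrist')
print(proj(c,[.528,.2505,.06]))
E
```

```text
3.3667 [0.52613804 0.25141405 0.12371002] 94.88879036283589
(((560.1336669921875, 253.74554443359375), (327.29632568359375, 586.429443359375), 5.049801826477051), array([     0,      0,    640,    400, 213182], dtype=int32))
(((525.902587890625, 249.8762664794922), (41.5194206237793, 12.522848129272461), 4.984084129333496), array([519.4624 , 249.39072], dtype=float32))
[317.43115055 210.03282715]
```

View pics/w4.png

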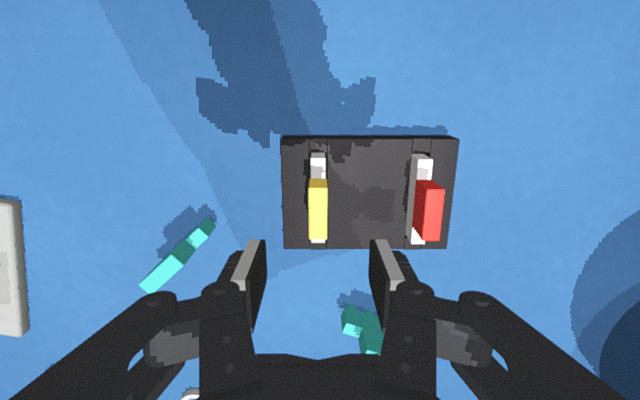

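The picture shows the yellow handle centred at (317,210) between the open fingers. Its measured centre is x 528.7, y 250.1 at yaw 5°. I'll descend and grip.

>>> servo_tool:
  motion:
    - {"dx":2.5,"dy":-1.2,"dz":-20,"wx":0,"wy":0,"wz":0}
    - {"dx":0,"dy":0,"dz":-25,"wx":0,"wy":0,"wz":0}
    - {"dx":0,"dy":0,"dz":-25,"wx":0,"wy":0,"wz":0}
    - {"dx":0,"dy":0,"dz":-16,"wx":0,"wy":0,"wz":0}
    - {"dx":0,"dy":0,"dz":-8,"wx":0,"wy":0,"wz":0}
    - {"dx":0,"dy":0,"dz":0,"wx":0,"wy":0,"wz":0}
    - {"dx":0,"dy":0,"dz":0,"wx":0,"wy":0,"wz":0}

```text
time_s: 4.0
position: [0.5311, 0.2507, 0.0316]
tool_rot: [[-0.996, -0.085, 0.002], [-0.085, 0.996, 0.001], [-0.002, 0.001, -1.0]]
contact_force: [-0.2, 0.4, 0.7]
grip_width: 0.0468
gripper_force: 0.0
```

```bash
cat > st.py <<'E'
from h import *
s=status.get_state(); R=np.array(s['tool_rot'])
print(s['time_s'],(np.array(s['position'])*1000).round(1),'yaw',np.degrees(np.arctan2(R[1,1],R[0,1])).round(2),'z',R[:,2].round(4),'F',np.round(s['contact_force'],1),'T',np.round(s['wrist_torque'],2),'w',s['grip_width'],s['gripper_force'])
E
python3 st.py
```

```text
4.0 [531.1 250.7  31.6] yaw 94.86 z [ 1.5e-03  8.0e-04 -1.0e+00] F [-0.2  0.4  0.7] T [ 0.03 -0.01 -0.04] w 0.04684936380724538 0.0
```

>>> servo_tool:
  motion:
    - {"dx":-2,"dy":-0.5,"dz":-3.5,"wx":0,"wy":0,"wz":0}
    - {"dx":0,"dy":0,"dz":0,"wx":0,"wy":0,"wz":0}

```text
time_s: 4.17
position: [0.529, 0.2498, 0.028]
tool_rot: [[-0.996, -0.084, 0.002], [-0.084, 0.996, 0.001], [-0.002, 0.001, -1.0]]
contact_force: [-0.0, -0.1, -0.3]
grip_width: 0.0473
gripper_force: 0.0
```

>>> servo_tool:
  motion:
    - {"dx":0,"dy":0,"dz":0,"wx":0,"wy":0,"wz":0}
    - {"dx":0,"dy":0,"dz":0,"wx":0,"wy":0,"wz":0}
    - {"dx":0,"dy":0,"dz":0,"wx":0,"wy":0,"wz":0}
    - {"dx":0,"dy":0,"dz":0,"wx":0,"wy":0,"wz":0}
    - {"dx":0,"dy":0,"dz":0,"wx":0,"wy":0,"wz":0}
    - {"dx":0,"dy":0,"dz":0,"wx":0,"wy":0,"wz":0}
  jaw: 0
  newtons: 60

```text
time_s: 4.67
position: [0.5289, 0.25, 0.0273]
tool_rot: [[-0.996, -0.084, 0.001], [-0.084, 0.996, 0.001], [-0.001, 0.001, -1.0]]
contact_force: [-2.2, 1.5, 2.7]
grip_width: 0.011
gripper_force: 61.6
```

```bash
for i in 1 2 ; do python3 st.py; done
```

```text
4.6667 [528.9 250.   27.3] yaw 94.83 z [ 7.0e-04  1.3e-03 -1.0e+00] F [-2.2  1.5  2.7] T [0.42 0.18 0.02] w 0.011004478930389226 61.62882328033447
4.6667 [528.9 250.   27.3] yaw 94.83 z [ 7.0e-04  1.3e-03 -1.0e+00] F [-2.2  1.5  2.7] T [0.42 0.18 0.02] w 0.011004478930389226 61.62882328033447
```

>>> servo_tool:
  motion:
    - {"dx":0,"dy":0,"dz":10,"wx":0,"wy":0,"wz":0}
    - {"dx":0,"dy":0,"dz":25,"wx":0,"wy":0,"wz":0}
    - {"dx":0,"dy":0,"dz":40,"wx":0,"wy":0,"wz":0}
    - {"dx":0,"dy":0,"dz":40,"wx":0,"wy":0,"wz":0}
    - {"dx":0,"dy":0,"dz":40,"wx":0,"wy":0,"wz":0}
    - {"dx":0,"dy":0,"dz":35,"wx":0,"wy":0,"wz":0}
    - {"dx":0,"dy":0,"dz":10,"wx":0,"wy":0,"wz":0}

```text
time_s: 5.25
position: [0.5309, 0.2497, 0.2336]
tool_rot: [[-0.996, -0.084, 0.009], [-0.084, 0.996, 0.003], [-0.009, 0.002, -1.0]]
contact_force: [1.4, 1.5, -0.1]
grip_width: 0.0109
gripper_force: 61.1
```

>>> servo_tool:
  motion:
    - {"dx":4,"dy":-20,"dz":0,"wx":0,"wy":0,"wz":-5}
    - {"dx":6,"dy":-32,"dz":0,"wx":0,"wy":0,"wz":-7}
    - {"dx":6,"dy":-32,"dz":0,"wx":0,"wy":0,"wz":-7}
    - {"dx":6,"dy":-32,"dz":0,"wx":0,"wy":0,"wz":-7}
    - {"dx":6,"dy":-32,"dz":0,"wx":0,"wy":0,"wz":-7}
    - {"dx":6,"dy":-32,"dz":0,"wx":0,"wy":0,"wz":-7}
    - {"dx":6,"dy":-32,"dz":0,"wx":0,"wy":0,"wz":-7}
    - {"dx":6,"dy":-32,"dz":0,"wx":0,"wy":0,"wz":-7}
    - {"dx":6,"dy":-32,"dz":0,"wx":0,"wy":0,"wz":-7}
    - {"dx":6,"dy":-32,"dz":0,"wx":0,"wy":0,"wz":-7}
    - {"dx":6,"dy":-32,"dz":0,"wx":0,"wy":0,"wz":-7}
    - {"dx":6,"dy":-32,"dz":0,"wx":0,"wy":0,"wz":-7}

```text
time_s: 6.25
position: [0.5975, -0.1247, 0.226]
tool_rot: [[-0.216, 0.976, -0.003], [0.976, 0.216, -0.001], [-0.0, -0.003, -1.0]]
contact_force: [1.1, 0.4, -0.9]
grip_width: 0.0109
gripper_force: 61.0
```

>>> servo_tool:
  motion:
    - {"dx":6,"dy":-30,"dz":0,"wx":0,"wy":0,"wz":-7}
    - {"dx":3,"dy":-15,"dz":0,"wx":0,"wy":0,"wz":-7}
    - {"dx":0,"dy":-5,"dz":0,"wx":0,"wy":0,"wz":-5}
    - {"dx":0,"dy":0,"dz":0,"wx":0,"wy":0,"wz":0}
    - {"dx":0,"dy":0,"dz":0,"wx":0,"wy":0,"wz":0}

```text
time_s: 6.67
position: [0.6066, -0.173, 0.226]
tool_rot: [[0.106, 0.994, -0.002], [0.994, -0.106, 0.0], [0.0, -0.002, -1.0]]
contact_force: [-0.5, -0.1, -0.5]
grip_width: 0.0111
gripper_force: 61.0
```

```bash
python3 st.py; python3 - <<'E'
from h import *
im=eyes.get_image('wrist'); cv2.imwrite('pics/w5.png',im); c=cam('wrist')
print([proj(c,[.608,y/1000,.125]).round() for y in (-100,-173,-250)])
E
```

```text
6.6667 [ 606.6 -173.   226. ] yaw -6.11 z [-2.3e-03  3.0e-04 -1.0e+00] F [-0.5 -0.1 -0.5] T [ 0.03 -0.02 -0.01] w 0.011091181395489607 60.9582781791687
[array([308.,  89.]), array([319., 191.]), array([329., 281.])]
```

View pics/w5.png

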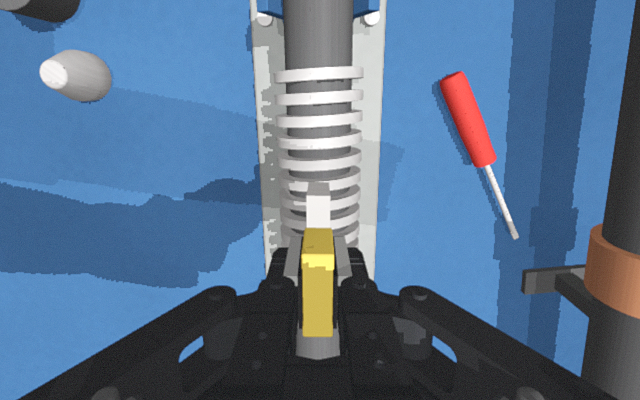

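The wrist picture shows the screw with its crests centred on column 319 (crest spans 277..362) and crest bands from row 75 down. The held leaf is at (318,190..340), in line with the axis. Next I'll extract the crest edges.

```bash
cat > scr.py <<'E'
from h import *
from scipy.ndimage import gaussian_filter1d as gf
def edges(im,c,xc,yaw,off=0,ys=np.arange(-.06,-.20,-.0004),z=.125,y0=-.173):
    a=np.radians(yaw); u=np.array([np.cos(a),np.sin(a)]); n=np.array([np.sin(a),-np.cos(a)])
    t=(ys-y0)/u[1]
    P=np.array([proj(c,[*(np.array([xc,y0])+u*s+n*off),z]) for s in t],np.float32)
    g=cv2.remap(im.max(axis=2).astype(np.float32),P[:,0],P[:,1],cv2.INTER_LINEAR)
    return t,P,g
E
python3 - <<'E'
from scr import *
im=cv2.imread('pics/w5.png'); c=cam('wrist')
w=(im.min(axis=2)>130)
# crest lateral extents per row
L=[]
for r in range(70,175):
    row=im[r].min(axis=1).astype(int)
    x=np.nonzero(row[268:372]>150)[0]+268
    L.append((r,x.min(),x.max()) if len(x) else None)
print([l for l in L if l][::3])
t,P,g=edges(im,c,.6085,83.9)
for i in range(0,len(t),3): print(round(t[i]*1000,1),P[i].round(1).tolist(),int(g[i]),end=' | ')
print()
for off in (-.008,0,.008):
    t,P,g=edges(im,c,.6085,83.9,off)
    d=np.diff(gf(g,2)); 
    pk=[i for i in range(1,len(d)-1) if abs(d[i])>abs(d[i-1]) and abs(d[i])>=abs(d[i+1]) and abs(d[i])>3]
    print(off,[(round((t[i]+t[i+1])*500,1),round(d[i],0)) for i in pk])
E
```

```text
[(70, np.int64(268), np.int64(371)), (73, np.int64(268), np.int64(371)), (76, np.int64(268), np.int64(371)), (79, np.int64(268), np.int64(371)), (82, np.int64(268), np.int64(371)), (85, np.int64(268), np.int64(371)), (88, np.int64(268), np.int64(371)), (91, np.int64(268), np.int64(371)), (94, np.int64(268), np.int64(371)), (97, np.int64(268), np.int64(371)), (100, np.int64(268), np.int64(371)), (103, np.int64(268), np.int64(371)), (106, np.int64(268), np.int64(371)), (109, np.int64(268), np.int64(371)), (112, np.int64(268), np.int64(371)), (115, np.int64(268), np.int64(371)), (118, np.int64(268), np.int64(371)), (121, np.int64(268), np.int64(371)), (124, np.int64(275), np.int64(371)), (127, np.int64(282), np.int64(371)), (130, np.int64(360), np.int64(371)), (133, np.int64(268), np.int64(371)), (136, np.int64(268), np.int64(371)), (139, np.int64(279), np.int64(371)), (142, np.int64(280), np.int64(371)), (145, np.int64(280), np.int64(371)), (148, np.int64(268), np.int64(371)), (151, np.int64(268), np.int64(371)), (154, np.int64(355), np.int64(371)), (157, np.int64(343), np.int64(371)),
[... 5285 characters left out ...]
.6999969482422] 244 | -17.9 [319.5, 213.1999969482422] 245 | -19.1 [319.5, 214.60000610351562] 245 | -20.3 [319.5, 216.10000610351562] 245 | -21.5 [319.5, 217.60000610351562] 244 | -22.7 [319.5, 219.10000610351562] 243 | -23.9 [319.5, 220.5] 244 | -25.1 [319.5, 222.0] 244 | -26.3 [319.5, 223.39999389648438] 244 | <stdin>:12: DeprecationWarning: Conversion of an array with ndim > 0 to a scalar is deprecated, and will error in future. Ensure you extract a single element from your array before performing this operation. (Deprecated NumPy 1.25.)
Traceback (most recent call last):
ValueError: The truth value of an empty array is ambiguous. Use `array.size > 0` to check that an array is not empty.
```

```bash
python3 - <<'E'
from scr import *
im=cv2.imread('pics/w5.png'); c=cam('wrist'); s=status.get_state()
R=np.array(s['tool_rot']); p=np.array(s['position'])
T=lambda x,y,z: proj(c,p+R@np.array([x,y,-z])/1000).round(1)
print('plate end edge top',T(32,0,6.5),'bottom',T(32,0,-15.5),'tooth tip',T(27,0,-23.5),'handle end base',T(18,0,6.5),'top',T(18,0,32.5),'far top',T(-18,0,32.5))
h=im[:,315:323].mean(axis=1)
print([(r,h[r].astype(int).tolist()) for r in list(range(178,200,2))+list(range(222,270,3))+list(range(325,345,2))])
# lateral edges of handle/plate
print('plate cols row 205',im[205,295:345].min(axis=1).tolist())
# crest lateral: dark core->use gradient in thin rows: core ends (dark grey core 52mm, rows 20-60)
for r in (20,35,50,60): print(r,im[r,275:365:1].max(axis=1).tolist()[0:25],im[r,275:365].max(axis=1).tolist()[-30:])
for off in (-.012,.012):
    t,P,g=edges(im,c,.6085,83.9,off); b=g>200
    e=np.nonzero(np.diff(b.astype(int)))[0]; print(off,(t[e]*1000).round(1).tolist())
for r in (76,100,124,146): print(r,im[r,268:292].min(axis=1).tolist(),im[r,348:372].min(axis=1).tolist())
E
```

```text
plate end edge top [316.9 190.2] bottom [316.9 177.1] tooth tip [316.9 182.8] handle end base [316.9 221.7] top [316.8 249.2] far top [316.8 334.2]
[(178, [128, 128, 129]), (180, [137, 138, 140]), (182, [166, 169, 171]), (184, [149, 150, 153]), (186, [153, 154, 157]), (188, [151, 152, 155]), (190, [149, 151, 154]), (192, [151, 153, 156]), (194, [149, 150, 152]), (196, [232, 235, 238]), (198, [241, 243, 246]), (222, [239, 241, 244]), (225, [241, 242, 245]), (228, [121, 175, 191]), (231, [70, 158, 180]), (234, [71, 159, 181]), (237, [71, 159, 181]), (240, [72, 161, 182]), (243, [72, 161, 183]), (246, [71, 161, 183]), (249, [72, 161, 184]), (252, [71, 159, 182]), (255, [127, 241, 255]), (258, [135, 252, 255]), (261, [135, 252, 255]), (264, [137, 254, 255]), (267, [83, 182, 205]), (325, [85, 184, 206]), (327, [86, 184, 206]), (329, [85, 183, 205]), (331, [87, 184, 207]), (333, [86, 184, 206]), (335, [84, 186, 210]), (337, [125, 138, 146]), (339, [135, 132, 132]), (341, [133, 133, 134]), (343, [134, 132, 133])]
plate cols row 205 [170, 174, 172, 176, 176, 178, 179, 179, 178, 182, 196, 230
[... 1575 characters left out ...]
4, 148, 147, 159, 169, 179, 180, 185, 190, 198, 201, 206, 208, 209, 213, 213, 216, 217] [236, 233, 230, 222, 212, 209, 199, 207, 203, 200, 211, 212, 207, 210, 213, 217, 216, 215, 215, 215, 216, 217, 218, 217]
124 [130, 140, 139, 140, 137, 136, 144, 156, 147, 150, 164, 169, 182, 184, 192, 197, 200, 202, 209, 210, 210, 214, 216, 218] [159, 132, 145, 189, 198, 198, 203, 217, 217, 216, 216, 216, 214, 217, 216, 217, 219, 217, 217, 218, 217, 218, 216, 217]
146 [126, 127, 129, 128, 132, 127, 129, 133, 129, 132, 136, 144, 158, 164, 172, 176, 182, 185, 186, 191, 191, 195, 198, 198] [132, 121, 125, 176, 192, 194, 199, 200, 201, 201, 198, 197, 200, 197, 196, 201, 196, 197, 199, 197, 198, 199, 197, 197]
```

>>> servo_tool:
  motion:
    - {"dx":0.5,"dy":4.5,"dz":-20,"wx":0,"wy":0,"wz":0}
    - {"dx":0,"dy":0,"dz":-25,"wx":0,"wy":0,"wz":0}
    - {"dx":0,"dy":0,"dz":-16,"wx":0,"wy":0,"wz":0}
    - {"dx":0,"dy":0,"dz":-9,"wx":0,"wy":0,"wz":0}
    - {"dx":0,"dy":0,"dz":0,"wx":0,"wy":0,"wz":0}
    - {"dx":0,"dy":0,"dz":0,"wx":0,"wy":0,"wz":0}
    - {"dx":0,"dy":0,"dz":0,"wx":0,"wy":0,"wz":0}

```text
time_s: 7.3
position: [0.6088, -0.168, 0.1582]
tool_rot: [[0.107, 0.994, 0.002], [0.994, -0.107, -0.001], [-0.0, 0.002, -1.0]]
contact_force: [0.3, -0.8, -1.3]
grip_width: 0.0113
gripper_force: 61.0
```

```bash
python3 st.py; python3 - <<'E'
from h import *
im=eyes.get_image('wrist'); cv2.imwrite('pics/w6.png',im); c=cam('wrist')
sd=eyes.get_image('side'); cv2.imwrite('pics/s6.png',sd)
a=cv2.resize(im[0:300,220:420],None,fx=2,fy=2,interpolation=cv2.INTER_CUBIC)
b=cv2.resize(sd[170:320,300:400],(400,600),interpolation=cv2.INTER_CUBIC)
cv2.imwrite('pics/c6.png',np.hstack([a,b]))
E
```

```text
7.3 [ 608.8 -168.   158.2] yaw -6.13 z [ 2.e-03 -6.e-04 -1.e+00] F [ 0.3 -0.8 -1.3] T [0.03 0.   0.01] w 0.011323573043054291 61.000717878341675
```

View pics/c6.png

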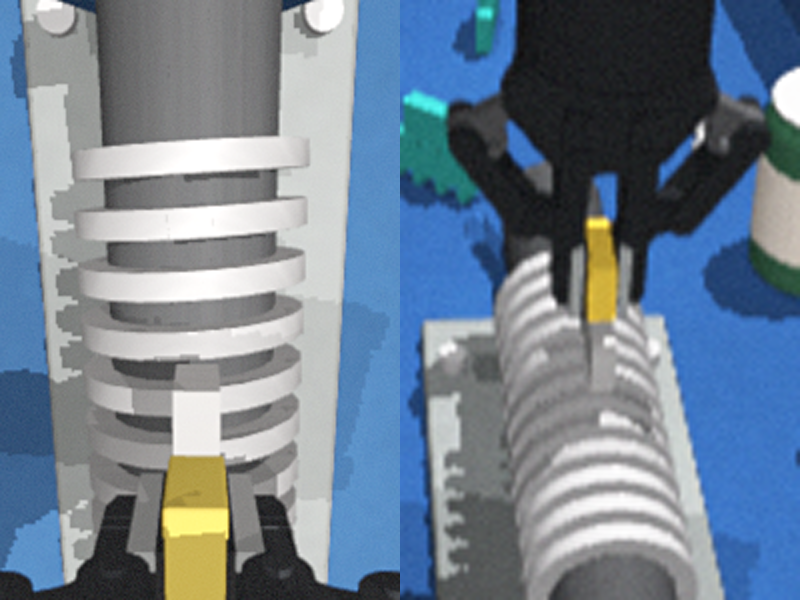

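The crop shows the leaf hanging just above the thread and in line with it: plate at crop x 172..222, crests about 88..302 there. It is upright, with the plate end's lower edge at crop row 365. Next I'll get the leaf and crest offset along the axis from this one picture.

```bash
python3 - <<'E'
from scr import *
im=cv2.imread('pics/w6.png'); c=cam('wrist'); s=status.get_state()
R=np.array(s['tool_rot']); p=np.array(s['position']); u=R[:,0]; print(p)
g=im.max(axis=2).astype(float)
def prof(off):
    # along tool x from TCP, z plane .125
    t=np.arange(20,110,.4); P=np.array([proj(c,[*(p+u*x/1000+R[:,1]*off/1000)[:2],.125]) for x in t],np.float32)
    v=cv2.remap(im.max(axis=2).astype(np.float32),P[:,0],P[:,1],cv2.INTER_LINEAR)[:,0]
    b=v>195; e=np.nonzero(np.diff(b.astype(int)))[0]
    return [(round(t[i]+.2,1),'up' if b[i+1] else 'dn') for i in e]
for off in (-8,0,8): print(off,prof(off))
m=im[:,314:322].mean(axis=(1,2)); print([(r,int(m[r])) for r in range(172,204)],[(r,int(m[r])) for r in range(222,262,2)])
for z,nm,x in ((8,'plate bottom',32),(30,'plate top',32),(30,'handle base',18),(56,'handle top',18)):
    q=lambda x:proj(c,p+u*x/1000+np.array([0,0,(z-23.5)/1000]))[1]
    print(nm,q(x),'px/mm',q(x-1)-q(x))
E
```

```text
[ 0.60905155 -0.16828142  0.15835543]
-8 [(np.float64(27.0), 'up'), (np.float64(33.4), 'dn'), (np.float64(41.8), 'up'), (np.float64(49.0), 'dn'), (np.float64(57.4), 'up'), (np.float64(65.0), 'dn'), (np.float64(73.4), 'up'), (np.float64(80.6), 'dn')]
0 [(np.float64(27.4), 'up'), (np.float64(33.8), 'dn'), (np.float64(41.8), 'up'), (np.float64(49.4), 'dn'), (np.float64(57.8), 'up'), (np.float64(65.4), 'dn'), (np.float64(73.8), 'up'), (np.float64(81.4), 'dn')]
8 [(np.float64(27.0), 'up'), (np.float64(34.6), 'dn'), (np.float64(42.6), 'up'), (np.float64(50.2), 'dn'), (np.float64(58.6), 'up'), (np.float64(65.8), 'dn'), (np.float64(74.2), 'up'), (np.float64(81.8), 'dn')]
[(172, 229), (173, 230), (174, 231), (175, 233), (176, 234), (177, 206), (178, 184), (179, 158), (180, 123), (181, 116), (182, 143), (183, 150), (184, 148), (185, 148), (186, 150), (187, 149), (188, 149), (189, 147), (190, 147), (191, 149), (192, 149), (193, 149), (194, 147), (195, 172), (196, 231), (197, 241), (198, 239), (199, 239), (200, 239), (201, 238), (202, 238), (203, 238)] [(222, 237), (224, 237), (226, 241), (228, 159), (230, 131), (232, 132), (234, 134), (236, 134), (238, 134), (240, 134), (242, 134), (244, 136), (246, 124), (248, 133), (250, 136), (252, 133), (254, 184), (256, 209), (258, 211), (260, 211)]
plate bottom 177.05094344692722 px/mm 2.0276025371816786
plate top 190.23854998944668 px/mm 2.3036504745455773
handle base 221.6483316066534 px/mm 2.176159947646937
handle top 249.21757658317512 px/mm 2.560854705938766
```

Crest centre at −2.4 mm and leaf centre at −2.3 mm in the tool frame, so they match. I'll descend gently.

>>> servo_tool:
  motion:
    - {"dx":0,"dy":0,"dz":-3,"wx":0,"wy":0,"wz":0}
    - {"dx":0,"dy":0,"dz":-3,"wx":0,"wy":0,"wz":0}
    - {"dx":0,"dy":0,"dz":-2,"wx":0,"wy":0,"wz":0}
    - {"dx":0,"dy":0,"dz":-1,"wx":0,"wy":0,"wz":0}
    - {"dx":0,"dy":0,"dz":-1,"wx":0,"wy":0,"wz":0}
    - {"dx":0,"dy":0,"dz":-1,"wx":0,"wy":0,"wz":0}
    - {"dx":0,"dy":0,"dz":0,"wx":0,"wy":0,"wz":0}
    - {"dx":0,"dy":0,"dz":0,"wx":0,"wy":0,"wz":0}

```text
time_s: 8.07
position: [0.608, -0.1682, 0.1457]
tool_rot: [[0.108, 0.994, -0.0], [0.994, -0.108, 0.0], [0.0, -0.0, -1.0]]
contact_force: [0.2, -0.2, -1.6]
grip_width: 0.0113
gripper_force: 61.0
```

```bash
python3 st.py
```

```text
8.0667 [ 608.  -168.2  145.7] yaw -6.18 z [-2.e-04  1.e-04 -1.e+00] F [ 0.2 -0.2 -1.6] T [-0.01  0.    0.01] w 0.011339615781334625 61.000953912734985
```

>>> servo_tool:
  motion:
    - {"dx":0,"dy":0,"dz":-1,"wx":0,"wy":0,"wz":0}
    - {"dx":0,"dy":0,"dz":-1,"wx":0,"wy":0,"wz":0}
    - {"dx":0,"dy":0,"dz":-1,"wx":0,"wy":0,"wz":0}
    - {"dx":0,"dy":0,"dz":0,"wx":0,"wy":0,"wz":0}
    - {"dx":0,"dy":0,"dz":0,"wx":0,"wy":0,"wz":0}

```text
time_s: 8.48
position: [0.6079, -0.1681, 0.1427]
tool_rot: [[0.108, 0.994, -0.0], [0.994, -0.108, 0.0], [0.0, -0.0, -1.0]]
contact_force: [-0.5, 0.1, -1.4]
grip_width: 0.0108
gripper_force: 61.0
```

>>> servo_tool:
  motion:
    - {"dx":0,"dy":0,"dz":-0.7,"wx":0,"wy":0,"wz":0}
    - {"dx":0,"dy":0,"dz":-0.7,"wx":0,"wy":0,"wz":0}
    - {"dx":0,"dy":0,"dz":0,"wx":0,"wy":0,"wz":0}
    - {"dx":0,"dy":0,"dz":0,"wx":0,"wy":0,"wz":0}

```text
time_s: 8.82
position: [0.608, -0.1681, 0.1413]
tool_rot: [[0.108, 0.994, -0.0], [0.994, -0.108, 0.0], [0.0, -0.0, -1.0]]
contact_force: [0.8, -0.5, -1.1]
grip_width: 0.0111
gripper_force: 61.0
```

```bash
python3 st.py
```

```text
8.8167 [ 608.  -168.1  141.3] yaw -6.18 z [-1.e-04  1.e-04 -1.e+00] F [ 0.8 -0.5 -1.1] T [-0.03 -0.01  0.01] w 0.011132563074308275 61.00075721740723
```

>>> servo_tool:
  motion:
    - {"dx":0,"dy":0,"dz":-0.6,"wx":0,"wy":0,"wz":0}
    - {"dx":0,"dy":0,"dz":-0.6,"wx":0,"wy":0,"wz":0}
    - {"dx":0,"dy":0,"dz":0,"wx":0,"wy":0,"wz":0}
    - {"dx":0,"dy":0,"dz":0,"wx":0,"wy":0,"wz":0}

```text
time_s: 9.15
position: [0.6081, -0.1682, 0.1403]
tool_rot: [[0.108, 0.994, 0.0], [0.994, -0.108, -0.0], [-0.0, 0.0, -1.0]]
contact_force: [-0.4, -0.2, 0.0]
grip_width: 0.0109
gripper_force: 61.2
```

>>> servo_tool:
  motion:
    - {"dx":0,"dy":0,"dz":-0.5,"wx":0,"wy":0,"wz":0}
    - {"dx":0,"dy":0,"dz":-0.5,"wx":0,"wy":0,"wz":0}
    - {"dx":0,"dy":0,"dz":0,"wx":0,"wy":0,"wz":0}
    - {"dx":0,"dy":0,"dz":0,"wx":0,"wy":0,"wz":0}

```text
time_s: 9.48
position: [0.6081, -0.1682, 0.1396]
tool_rot: [[0.108, 0.994, 0.0], [0.994, -0.108, -0.0], [-0.0, 0.0, -1.0]]
contact_force: [-1.8, 0.2, 3.2]
grip_width: 0.0116
gripper_force: 61.6
```

```bash
python3 st.py
```

```text
9.4833 [ 608.1 -168.2  139.6] yaw -6.19 z [ 4.e-04 -2.e-04 -1.e+00] F [-1.8  0.2  3.2] T [0.08 0.31 0.03] w 0.011649697873611739 61.60093903541565
```

>>> servo_tool:
  motion:
    - {"dx":0,"dy":0,"dz":-0.4,"wx":0,"wy":0,"wz":0}
    - {"dx":0,"dy":0,"dz":-0.4,"wx":0,"wy":0,"wz":0}
    - {"dx":0,"dy":0,"dz":0,"wx":0,"wy":0,"wz":0}
    - {"dx":0,"dy":0,"dz":0,"wx":0,"wy":0,"wz":0}

```text
time_s: 9.82
position: [0.6081, -0.1682, 0.1388]
tool_rot: [[0.108, 0.994, 0.001], [0.994, -0.108, -0.0], [-0.0, 0.001, -1.0]]
contact_force: [-2.3, 1.1, 5.4]
grip_width: 0.0112
gripper_force: 61.9
```

```bash
python3 st.py; python3 - <<'E'
from h import *
im=eyes.get_image('wrist'); cv2.imwrite('pics/w7.png',im)
sd=eyes.get_image('side'); cv2.imwrite('pics/s7.png',sd)
a=cv2.resize(im[0:300,220:420],None,fx=2,fy=2,interpolation=cv2.INTER_CUBIC)
b=cv2.resize(sd[170:320,300:400],(400,600),interpolation=cv2.INTER_CUBIC)
cv2.imwrite('pics/c7.png',np.hstack([a,b]))
E
```

```text
9.8167 [ 608.1 -168.2  138.8] yaw -6.18 z [ 5.e-04 -1.e-04 -1.e+00] F [-2.3  1.1  5.4] T [ 0.08  0.36 -0.  ] w 0.011207858394204588 61.92993521690369
```

View pics/c7.png

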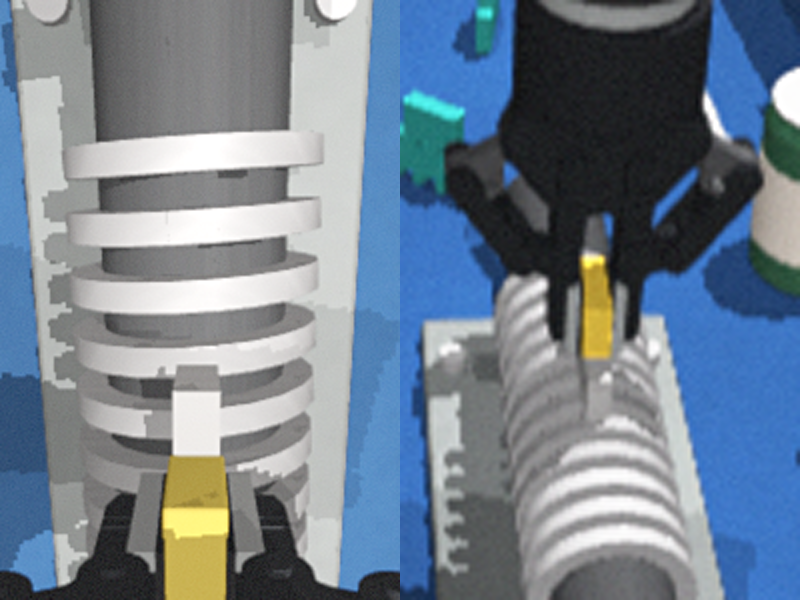

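The leaf is seated in the crop: plate end at crop row 365, and its lower edge lies on the crest line, centred at x≈197 on crests spanning 83..312. The force is about 7 N. I'll hold for over a second, then lift.

>>> servo_tool:
  motion:
    - {"dx":0,"dy":0,"dz":-0.2,"wx":0,"wy":0,"wz":0}
    - {"dx":0,"dy":0,"dz":0,"wx":0,"wy":0,"wz":0}
    - {"dx":0,"dy":0,"dz":0,"wx":0,"wy":0,"wz":0}
    - {"dx":0,"dy":0,"dz":0,"wx":0,"wy":0,"wz":0}
    - {"dx":0,"dy":0,"dz":0,"wx":0,"wy":0,"wz":0}
    - {"dx":0,"dy":0,"dz":0,"wx":0,"wy":0,"wz":0}
    - {"dx":0,"dy":0,"dz":0,"wx":0,"wy":0,"wz":0}
    - {"dx":0,"dy":0,"dz":0,"wx":0,"wy":0,"wz":0}
    - {"dx":0,"dy":0,"dz":0,"wx":0,"wy":0,"wz":0}
    - {"dx":0,"dy":0,"dz":0,"wx":0,"wy":0,"wz":0}
    - {"dx":0,"dy":0,"dz":0,"wx":0,"wy":0,"wz":0}
    - {"dx":0,"dy":0,"dz":0,"wx":0,"wy":0,"wz":0}

```text
time_s: 10.92
position: [0.6081, -0.1681, 0.1387]
tool_rot: [[0.108, 0.994, 0.001], [0.994, -0.108, -0.0], [-0.0, 0.001, -1.0]]
contact_force: [-1.3, 1.3, 4.6]
grip_width: 0.0111
gripper_force: 62.0
```

>>> servo_tool:
  motion:
    - {"dx":0,"dy":0,"dz":0,"wx":0,"wy":0,"wz":0}
    - {"dx":0,"dy":0,"dz":0,"wx":0,"wy":0,"wz":0}
    - {"dx":0,"dy":0,"dz":0,"wx":0,"wy":0,"wz":0}
    - {"dx":0,"dy":0,"dz":0,"wx":0,"wy":0,"wz":0}
    - {"dx":0,"dy":0,"dz":0,"wx":0,"wy":0,"wz":0}
    - {"dx":0,"dy":0,"dz":0,"wx":0,"wy":0,"wz":0}

```text
time_s: 11.42
position: [0.6081, -0.1682, 0.1387]
tool_rot: [[0.108, 0.994, 0.001], [0.994, -0.108, -0.0], [-0.0, 0.001, -1.0]]
contact_force: [-0.5, 0.9, 4.8]
grip_width: 0.0112
gripper_force: 62.0
```

>>> servo_tool:
  motion:
    - {"dx":0,"dy":0,"dz":1,"wx":0,"wy":0,"wz":0}
    - {"dx":0,"dy":0,"dz":2,"wx":0,"wy":0,"wz":0}
    - {"dx":0,"dy":0,"dz":4,"wx":0,"wy":0,"wz":0}
    - {"dx":0,"dy":0,"dz":8,"wx":0,"wy":0,"wz":0}
    - {"dx":0,"dy":0,"dz":20,"wx":0,"wy":0,"wz":0}
    - {"dx":0,"dy":0,"dz":30,"wx":0,"wy":0,"wz":0}
    - {"dx":0,"dy":0,"dz":23,"wx":0,"wy":0,"wz":0}

```text
time_s: 12.0
position: [0.6079, -0.1682, 0.2278]
tool_rot: [[0.108, 0.994, -0.0], [0.994, -0.108, 0.0], [-0.0, -0.0, -1.0]]
contact_force: [1.6, 0.7, -0.8]
grip_width: 0.011
gripper_force: 60.9
```

```bash
python3 st.py
```

```text
12.0 [ 607.9 -168.2  227.8] yaw -6.18 z [-1.e-04  0.e+00 -1.e+00] F [ 1.6  0.7 -0.8] T [-0.02 -0.08  0.03] w 0.011045849774242793 60.85284233093262
```

>>> servo_tool:
  motion:
    - {"dx":-4,"dy":20,"dz":0,"wx":0,"wy":0,"wz":5}
    - {"dx":-6,"dy":32,"dz":0,"wx":0,"wy":0,"wz":7}
    - {"dx":-6,"dy":32,"dz":0,"wx":0,"wy":0,"wz":7}
    - {"dx":-6,"dy":32,"dz":0,"wx":0,"wy":0,"wz":7}
    - {"dx":-6,"dy":32,"dz":0,"wx":0,"wy":0,"wz":7}
    - {"dx":-6,"dy":32,"dz":0,"wx":0,"wy":0,"wz":7}
    - {"dx":-6,"dy":32,"dz":0,"wx":0,"wy":0,"wz":7}
    - {"dx":-6,"dy":32,"dz":0,"wx":0,"wy":0,"wz":7}
    - {"dx":-6,"dy":32,"dz":0,"wx":0,"wy":0,"wz":7}
    - {"dx":-6,"dy":32,"dz":0,"wx":0,"wy":0,"wz":7}
    - {"dx":-6,"dy":32,"dz":0,"wx":0,"wy":0,"wz":7}
    - {"dx":-6,"dy":32,"dz":0,"wx":0,"wy":0,"wz":7}

```text
time_s: 13.0
position: [0.5376, 0.2053, 0.2266]
tool_rot: [[-0.971, 0.239, 0.0], [0.239, 0.971, 0.0], [-0.0, 0.0, -1.0]]
contact_force: [-0.2, 0.2, -1.7]
grip_width: 0.0107
gripper_force: 61.0
```

>>> servo_tool:
  motion:
    - {"dx":-6,"dy":30,"dz":0,"wx":0,"wy":0,"wz":7}
    - {"dx":-3,"dy":13,"dz":0,"wx":0,"wy":0,"wz":7}
    - {"dx":0,"dy":3,"dz":0,"wx":0,"wy":0,"wz":5}
    - {"dx":0,"dy":0,"dz":-40,"wx":0,"wy":0,"wz":0}
    - {"dx":0,"dy":0,"dz":-40,"wx":0,"wy":0,"wz":0}
    - {"dx":0,"dy":0,"dz":-40,"wx":0,"wy":0,"wz":0}
    - {"dx":0,"dy":0,"dz":-25,"wx":0,"wy":0,"wz":0}
    - {"dx":0,"dy":0,"dz":0,"wx":0,"wy":0,"wz":0}
    - {"dx":0,"dy":0,"dz":0,"wx":0,"wy":0,"wz":0}
    - {"dx":0,"dy":0,"dz":0,"wx":0,"wy":0,"wz":0}

```text
time_s: 13.83
position: [0.5305, 0.2505, 0.0831]
tool_rot: [[-0.996, -0.084, 0.003], [-0.084, 0.996, 0.001], [-0.003, 0.001, -1.0]]
contact_force: [0.2, 0.5, 0.7]
grip_width: 0.0113
gripper_force: 60.9
```

```bash
python3 st.py
```

```text
13.8333 [530.5 250.5  83.1] yaw 94.81 z [ 0.0026  0.0012 -1.    ] F [0.2 0.5 0.7] T [ 0.01 -0.04  0.04] w 0.01127928201430174 60.92118501663208
```

>>> servo_tool:
  motion:
    - {"dx":-1.6,"dy":-0.5,"dz":-15,"wx":0,"wy":0,"wz":0}
    - {"dx":0,"dy":0,"dz":-12,"wx":0,"wy":0,"wz":0}
    - {"dx":0,"dy":0,"dz":-5,"wx":0,"wy":0,"wz":0}
    - {"dx":0,"dy":0,"dz":0,"wx":0,"wy":0,"wz":0}
    - {"dx":0,"dy":0,"dz":0,"wx":0,"wy":0,"wz":0}
    - {"dx":0,"dy":0,"dz":0,"wx":0,"wy":0,"wz":0}

```text
time_s: 14.33
position: [0.5287, 0.2499, 0.0508]
tool_rot: [[-0.996, -0.084, 0.003], [-0.084, 0.996, 0.001], [-0.003, 0.001, -1.0]]
contact_force: [-0.4, 1.2, -1.4]
grip_width: 0.011
gripper_force: 60.9
```

```bash
python3 st.py; python3 - <<'E'
from h import *
im=eyes.get_image('wrist'); cv2.imwrite('pics/w8.png',im); sd=eyes.get_image('side')
a=cv2.resize(im[60:360,180:440],(520,600),interpolation=cv2.INTER_CUBIC)
b=cv2.resize(sd[120:220,255:300],(270,600),interpolation=cv2.INTER_CUBIC)
cv2.imwrite('pics/c8.png',np.hstack([a,b]))
E
```

```text
14.3333 [528.7 249.9  50.8] yaw 94.82 z [ 0.0026  0.0012 -1.    ] F [-0.4  1.2 -1.4] T [-0.02 -0.03  0.08] w 0.010961116885161628 60.94399094581604
```

View pics/c8.png

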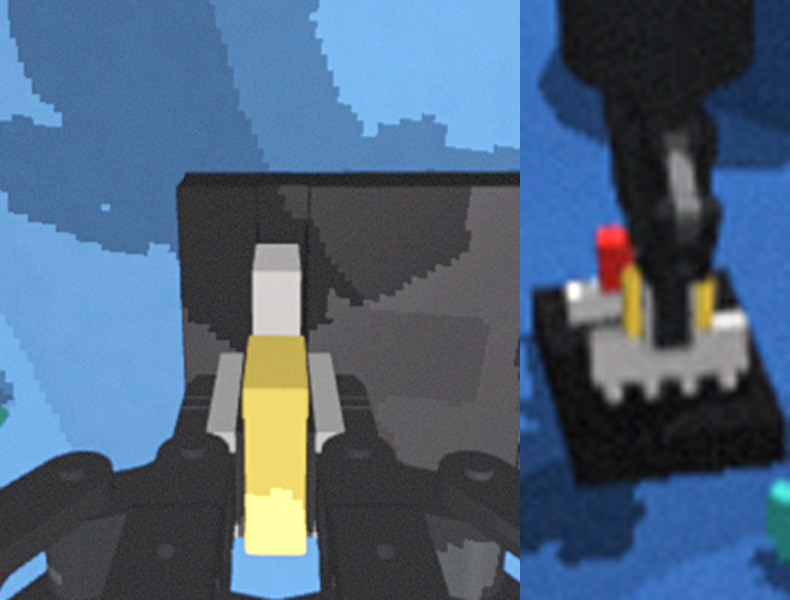

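The crop shows the leaf (columns 252..300) hanging over its slot, whose visible edges are at about 257 and 308. That suggests an offset of about 1 to 2 mm to the right, so I'll measure it.

```bash
python3 - <<'E'
from h import *
im=cv2.imread('pics/w8.png'); c=cam('wrist'); s=status.get_state(); R=np.array(s['tool_rot']);p=np.array(s['position'])
for a,b in ((157,162),(163,170),(171,178)): print(a,im[a:b,300:342].max(axis=2).mean(axis=0).astype(int).tolist())
print('leaf row 200-220',im[200:220,298:338].max(axis=2).mean(axis=0).astype(int).tolist())
print('handle 260-300',im[262:290,296:340,2].mean(axis=0).astype(int).tolist())
T=lambda x,y,Z: proj(c,[*(p+R@np.array([x,y,0])/1000)[:2],Z]).round(1)
print('slot end centre/+6.5/-6.5',T(34,0,.022),T(34,6.5,.022),T(34,-6.5,.022),'floor',T(34,0,.004)); print('leaf plate top',T(30,0,p[2]+.0065),T(30,5,p[2]+.0065))
im4=cv2.imread('pics/w4.png'); 
for a,b in ((140,147),(148,152)): print('w4',im4[a:b,300:340].max(axis=2).mean(axis=0).astype(int).tolist())
E
```

```text
157 [54, 54, 54, 55, 55, 54, 55, 49, 47, 53, 53, 52, 54, 51, 55, 54, 56, 52, 56, 55, 53, 54, 62, 73, 73, 75, 74, 73, 73, 74, 75, 74, 76, 68, 52, 63, 79, 77, 72, 73, 75, 73]
163 [54, 53, 53, 53, 53, 55, 55, 50, 47, 53, 52, 55, 53, 54, 52, 52, 53, 52, 55, 54, 54, 54, 58, 59, 61, 63, 71, 72, 71, 71, 74, 70, 72, 66, 56, 66, 75, 76, 74, 75, 73, 76]
171 [51, 52, 55, 54, 54, 53, 54, 49, 43, 43, 53, 55, 54, 55, 51, 54, 52, 52, 54, 52, 53, 53, 52, 53, 53, 53, 54, 53, 53, 53, 53, 53, 45, 39, 49, 52, 54, 60, 61, 66, 73, 73]
leaf row 200-220 [52, 53, 53, 53, 53, 51, 49, 71, 158, 218, 213, 211, 210, 211, 210, 211, 211, 210, 210, 210, 210, 211, 210, 211, 210, 210, 210, 210, 211, 211, 215, 206, 110, 44, 32, 40, 51, 53, 54, 54]
handle 260-300 [156, 136, 81, 51, 56, 100, 192, 243, 244, 241, 241, 241, 241, 241, 241, 241, 241, 241, 241, 241, 241, 241, 241, 241, 241, 241, 241, 241, 241, 241, 241, 241, 241, 241, 242, 244, 232, 138, 62, 48, 63, 108, 149, 157]
slot end centre/+6.5/-6.5 [320.4 170.5] [333.1 170.6] [307.7 170.5] floor [320.1 163.2]
leaf plate top [321.1 199.2] [333.  199.2]
w4 [60, 60, 61, 75, 73, 78, 86, 83, 68, 67, 84, 84, 86, 83, 82, 84, 89, 86, 80, 68, 67, 74, 85, 85, 83, 80, 73, 56, 77, 79, 68, 68, 70, 68, 68, 70, 70, 69, 69, 69]
w4 [83, 83, 84, 84, 87, 84, 85, 84, 70, 66, 74, 53, 59, 56, 61, 57, 60, 59, 62, 82, 89, 87, 88, 95, 106, 108, 96, 75, 102, 95, 68, 67, 70, 70, 69, 67, 70, 68, 68, 70]
```

```bash
python3 - <<'E'
from h import *
im=cv2.imread('pics/w4.png'); c=cam('wrist'); s=status.get_state(); p=np.array(s['position'])
f,cx,cy,V=c; V4=V.copy(); V4[:3,3]=V[:3,3]-V[:3,:3]@(np.array([.5261,.2514,.1237])-p); c4=(f,cx,cy,V4)
g=im.max(axis=2)
print('col rack 340',[(r,int(g[r,340:360].mean())) for r in list(range(130,143))+list(range(242,253))])
print('leaf near',[(r,im[r,314:322].mean(axis=0).astype(int).tolist()) for r in range(148,184,2)]); print('leaf far',[(r,im[r,314:322].mean(axis=0).astype(int).tolist()) for r in range(234,250)])
for r,z in ((137,.022),(248,.022),(153,.022),(153,.034),(160,.034),(242,.034),(242,.06)): print(r,z,(atz(c4,(318,r),z)*1000).round(1))
im=cv2.imread('pics/w8.png');g=im.max(axis=2); print('w8 rack edge',[(r,int(g[r,345:380].mean())) for r in range(140,160)], proj(c,[*(p[:2]-[.044,0]),.022]))
E
```

```text
col rack 340 [(130, 167), (131, 166), (132, 168), (133, 169), (134, 146), (135, 85), (136, 36), (137, 33), (138, 39), (139, 59), (140, 69), (141, 68), (142, 71), (242, 82), (243, 82), (244, 83), (245, 82), (246, 81), (247, 81), (248, 97), (249, 201), (250, 214), (251, 214), (252, 214)]
leaf near [(148, [94, 92, 94]), (150, [55, 52, 55]), (152, [98, 100, 102]), (154, [151, 153, 155]), (156, [142, 144, 147]), (158, [255, 255, 255]), (160, [255, 255, 255]), (162, [255, 255, 255]), (164, [255, 255, 255]), (166, [223, 225, 228]), (168, [188, 190, 193]), (170, [189, 191, 194]), (172, [188, 191, 193]), (174, [193, 195, 198]), (176, [196, 197, 198]), (178, [140, 171, 185]), (180, [67, 157, 179]), (182, [71, 158, 180])]
leaf far [(234, [160, 255, 255]), (235, [160, 255, 255]), (236, [159, 255, 255]), (237, [154, 255, 255]), (238, [167, 255, 255]), (239, [255, 255, 255]), (240, [255, 255, 255]), (241, [255, 255, 255]), (242, [220, 221, 225]), (243, [119, 119, 121]), (244, [76, 75, 77]), (245, [81, 78, 81]), (246, [83, 80, 82]), (247, [81, 80, 84]), (248, [83, 77, 82]), (249, [146, 111, 86])]
137 0.022 [485.1 246.8  22. ]
248 0.022 [572.1 254.3  22. ]
153 0.022 [496.6 247.8  22. ]
153 0.034 [494.5 247.6  34. ]
160 0.034 [499.3 248.   34. ]
242 0.034 [561.3 253.3  34. ]
242 0.06 [549.  252.2  60. ]
w8 rack edge [(140, 183), (141, 182), (142, 183), (143, 185), (144, 185), (145, 153), (146, 88), (147, 42), (148, 40), (149, 41), (150, 41), (151, 40), (152, 44), (153, 58), (154, 72), (155, 74), (156, 73), (157, 73), (158, 74), (159, 73)] [327.78570611 151.54138518]
```

Relative to the slot, the leaf is about 1.4 mm low in y and about 1 mm high in x. I'll correct that and lower it.

>>> servo_tool:
  motion:
    - {"dx":-0.8,"dy":1.4,"dz":0,"wx":0,"wy":0,"wz":0}
    - {"dx":0,"dy":0,"dz":-4,"wx":0,"wy":0,"wz":0}
    - {"dx":0,"dy":0,"dz":-3,"wx":0,"wy":0,"wz":0}
    - {"dx":0,"dy":0,"dz":-2,"wx":0,"wy":0,"wz":0}
    - {"dx":0,"dy":0,"dz":0,"wx":0,"wy":0,"wz":0}
    - {"dx":0,"dy":0,"dz":0,"wx":0,"wy":0,"wz":0}

```text
time_s: 14.93
position: [0.5263, 0.2506, 0.0398]
tool_rot: [[-0.996, -0.084, -0.001], [-0.084, 0.996, -0.0], [0.001, -0.0, -1.0]]
contact_force: [0.1, -0.3, -1.9]
grip_width: 0.011
gripper_force: 60.9
```

```bash
python3 st.py
```

```text
14.9333 [526.3 250.6  39.8] yaw 94.82 z [-8.e-04 -4.e-04 -1.e+00] F [ 0.1 -0.3 -1.9] T [-0.    0.02  0.02] w 0.010980289006725817 60.94454884529114
```

>>> servo_tool:
  motion:
    - {"dx":1,"dy":0.2,"dz":-3,"wx":0,"wy":0,"wz":0}
    - {"dx":0,"dy":0,"dz":-3,"wx":0,"wy":0,"wz":0}
    - {"dx":0,"dy":0,"dz":-3,"wx":0,"wy":0,"wz":0}
    - {"dx":0,"dy":0,"dz":0,"wx":0,"wy":0,"wz":0}
    - {"dx":0,"dy":0,"dz":0,"wx":0,"wy":0,"wz":0}

```text
time_s: 15.35
position: [0.5273, 0.2508, 0.0308]
tool_rot: [[-0.996, -0.084, -0.001], [-0.084, 0.996, -0.0], [0.001, -0.0, -1.0]]
contact_force: [-0.1, 0.3, -1.6]
grip_width: 0.0109
gripper_force: 60.9
```

>>> servo_tool:
  motion:
    - {"dx":0,"dy":0,"dz":-1,"wx":0,"wy":0,"wz":0}
    - {"dx":0,"dy":0,"dz":-1,"wx":0,"wy":0,"wz":0}
    - {"dx":0,"dy":0,"dz":-0.5,"wx":0,"wy":0,"wz":0}
    - {"dx":0,"dy":0,"dz":0,"wx":0,"wy":0,"wz":0}

```text
time_s: 15.68
position: [0.5276, 0.2509, 0.0286]
tool_rot: [[-0.996, -0.084, -0.0], [-0.084, 0.996, -0.0], [0.0, -0.0, -1.0]]
contact_force: [-0.1, -0.2, -0.2]
grip_width: 0.0111
gripper_force: 60.9
```

```bash
python3 st.py
```

```text
15.6833 [527.6 250.9  28.6] yaw 94.82 z [-1.e-04 -1.e-04 -1.e+00] F [-0.1 -0.2 -0.2] T [-0.04  0.02  0.03] w 0.011108520423819337 60.94385862350464
```

>>> servo_tool:
  motion:
    - {"dx":0,"dy":0,"dz":-0.5,"wx":0,"wy":0,"wz":0}
    - {"dx":0,"dy":0,"dz":0,"wx":0,"wy":0,"wz":0}
    - {"dx":0,"dy":0,"dz":0,"wx":0,"wy":0,"wz":0}

```text
time_s: 15.93
position: [0.5277, 0.2509, 0.0282]
tool_rot: [[-0.996, -0.084, 0.0], [-0.084, 0.996, 0.0], [-0.0, 0.0, -1.0]]
contact_force: [-0.0, 0.6, -1.3]
grip_width: 0.0112
gripper_force: 60.9
```

>>> servo_tool:
  motion:
    - {"dx":0,"dy":0,"dz":0,"wx":0,"wy":0,"wz":0}
    - {"dx":0,"dy":0,"dz":0,"wx":0,"wy":0,"wz":0}
    - {"dx":0,"dy":0,"dz":0,"wx":0,"wy":0,"wz":0}
    - {"dx":0,"dy":0,"dz":0,"wx":0,"wy":0,"wz":0}
    - {"dx":0,"dy":0,"dz":0,"wx":0,"wy":0,"wz":0}
    - {"dx":0,"dy":0,"dz":0,"wx":0,"wy":0,"wz":0}
  jaw: 0.45

```text
time_s: 16.43
position: [0.5277, 0.2509, 0.0282]
tool_rot: [[-0.996, -0.084, 0.0], [-0.084, 0.996, 0.0], [-0.0, 0.0, -1.0]]
contact_force: [-0.8, 0.1, -0.1]
grip_width: 0.0384
gripper_force: 0.0
```

>>> servo_tool:
  motion:
    - {"dx":0,"dy":0,"dz":5,"wx":0,"wy":0,"wz":0}
    - {"dx":0,"dy":0,"dz":15,"wx":0,"wy":0,"wz":0}
    - {"dx":0,"dy":0,"dz":35,"wx":0,"wy":0,"wz":0}
    - {"dx":0,"dy":0,"dz":40,"wx":0,"wy":0,"wz":0}
    - {"dx":0,"dy":0,"dz":40,"wx":0,"wy":0,"wz":0}
    - {"dx":0,"dy":0,"dz":20,"wx":0,"wy":0,"wz":0}
    - {"dx":0,"dy":0,"dz":0,"wx":0,"wy":0,"wz":0}

```text
time_s: 17.02
position: [0.5311, 0.2526, 0.1898]
tool_rot: [[-0.996, -0.084, 0.01], [-0.084, 0.996, 0.005], [-0.011, 0.004, -1.0]]
contact_force: [0.3, -0.1, 1.3]
grip_width: 0.0384
gripper_force: 0.0
```

```bash
python3 m1.py pics/w9.png; python3 - <<'E'
from h import *
im=eyes.get_image('wrist')
cv2.imwrite('pics/c9.png',cv2.resize(im[100:280,230:450],(733,600),interpolation=cv2.INTER_CUBIC))
cs=[cam('scene'),cam('side')];ims=[eyes.get_image('scene'),eyes.get_image('side')]
roi=[(385,190,450,235),(250,148,305,205)];ps=[]
for i,r in zip(ims,roi):
    m=cv2.inRange(cv2.cvtColor(i,cv2.COLOR_BGR2HSV),(22,120,120),(35,255,255))[r[1]:r[3],r[0]:r[2]]
    ys,xs=np.nonzero(m); ps.append((xs.mean()+r[0],ys.mean()+r[1])); print(len(xs),ps[-1])
print(tri(cs,ps)*1000)
E
```

```text
17.0167 [0.53105456 0.25259176 0.18980516] 94.82135932151836
(((598.20458984375, 261.9466552734375), (420.5352783203125, 755.0691528320312), 4.676464080810547), array([     0,      0,    640,    400, 211581], dtype=int32))
(((526.23046875, 248.81106567382812), (39.94465255737305, 12.599140167236328), 4.3496198654174805), array([525.1524 , 248.25792], dtype=float32))
102 (np.float64(406.8333333333333), np.float64(208.2156862745098))
162 (np.float64(279.01234567901236), np.float64(177.30246913580248))
[528.53534432 250.74118115  48.00897218]
```

View pics/c9.png

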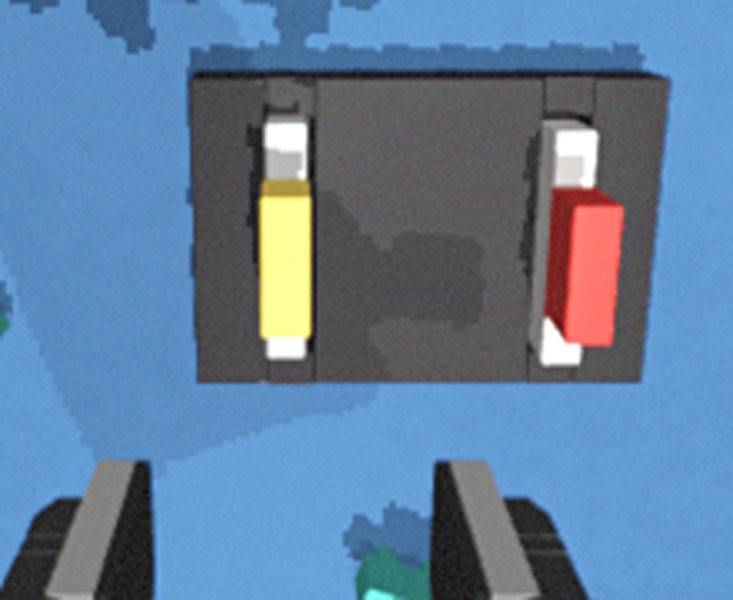

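The yellow leaf stands upright in its slot again (crop 262..312, 120..358). Its handle height measures 48.0 mm, against 47.9 mm at the start. The red leaf is untouched and the gripper is clear of everything.

```bash
python3 -c "
from cell import job
print(job.finish_job())"
```

```text
the job is handed in; nothing more can be done
None
```

The yellow leaf was fed fully home on the thread near mid-screw, held there for over a second at about 6–7 N, stood back in its rack slot and released; the job is handed in at about 17 s on the clock.

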